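# Turn the emery tool over in the tray and close the tray

### The job

The emery tool lies sloping on its two rests in the pulled-out tray with its smooth face up: tip it over, away from you, so that it lies flat with its ridged face up on the raised level floor beside the rests. Then push the tray fully home into the cabinet without slamming it, leaving the other things in the tray, on the shelf and on the counter where they are.

Things in the scene. Friction and masses are not known exactly. Their poses are not given: they have to be found in the camera images.
- emery: grey steel emery tool: flat blade 56 (x) x 105 (y) x 5 mm (z), plus a flat handle 22 mm wide reaching 36 mm past its -y end. Origin mid-blade. +z face smooth; -z face has six cross ridges 2 mm high. Starts smooth face up, sloping 38 degrees on two rests: far edge (+x) low against a step; near edge (-x, robot side) 34 mm above the tray floor, overhanging the rests 14 mm, free below. 150 g
- rest_corner (a point): foot of the step where the blade's low edge stands, 18.5 mm above the counter. Tray axes: x across, away from the robot; y the way the tray pulls out; z up. On -x: lower floor (z 0), two rests (10 mm wide, at y -42 and +42 mm, x -19 to -45, up to 26 mm high), tray side wall at x -92 mm, 22 mm high. On +x: the raised floor, 7 mm higher
- landing (a point): centre of the raised level floor, on its surface, 7 mm above rest_corner; axes as rest_corner. The floor is 87 mm wide in x (-43 to +43 mm); at its far side a 3 mm divider, 11 mm high above it. In y the compartment runs from -102 mm (divider, 11 mm high) to +67 mm (the tray's front panel, 29 mm high)
- tray (a joint): how far the white pull-out tray is pushed in (m): 0 drawn out as at the start, 0.19 fully home; friction about 2 N. The tray is 250 mm wide and 270 mm long and goes home along its -y
- tray_lip (a point): middle of the outer edge of the finger lip on the tray's front panel: a ledge 100 mm wide (along the tray's x), 14 mm thick, standing 43 mm out from the panel, this point 40 mm above the counter. With the tray home it stands 55 mm out from the cabinet's front edge
- cabinet: white cabinet with mirrored sides, 290 mm wide (x), 300 mm deep (y), 250 mm high; origin under its centre, standing on the counter; open side faces its +y; a mirrored door is folded back flat beside its far front edge (120 mm further in +x). Fixed shelf inside at 120 to 130 mm height, set back 50 mm from the front. Fixed
- meter_case: black meter case 100 x 68 x 30 mm, origin under its centre, in the tray's rear near compartment
- lancet_holder: closed grey lancet holder 88 x 22 x 20 mm, origin under its centre, in the tray's rear far compartment
- pill_box: clear pill box 44 x 110 x 21 mm, origin under its centre, in the tray's long compartment on the far side, beyond the raised floor
- tumbler: white ceramic tumbler, 68 mm across, 95 mm high, on the cabinet's fixed shelf, origin under its centre
- amber_bottle: capped amber bottle, 52 mm across, 95 mm high, on the fixed shelf, origin under its centre
- cream_jar: ceramic jar with metal cap, 70 mm across, 60 mm high, on the counter, origin under its centre
- mug: mug 76 mm across, 90 mm high, on the counter, origin under its centre
- nail_brush: wooden nail brush 90 x 38 x 28 mm on the counter, origin under its centre

How it is judged:
By the outcome, as a careful person would: the job done as asked, in the order asked, and still so for the second after the job is handed in, with the robot touching nothing.
It also fails if it takes over 48 s, if anything falls off the work surface, if the arm or the gripper's body presses on something with over 40 N, if the wrist force passes 120 N, or if a joint passes its speed limit or range.

### The arm

A 6-joint arm with a two-finger parallel gripper is mounted at the origin on the work surface. World frame = base frame: x ahead of the robot, y to its left, z up, the work surface at z = 0. Lengths are in m, angles in rad, forces in N, time in s.
With the tool pointing down it reaches from about 0.35 to 0.775 m from the base axis. Payload 7.3 kg.
Tool frame: the origin (TCP) lies on the front face of the gripper's body, between the roots of the fingers; the fingertips stand ahead of it and the grasp point (between the pads) lies 47 mm ahead of it (finger_overhang is the z of the fingertips in the tool frame, in m); z points along the fingers, y is the line along which they close (so a half turn about z gives the same grasp; the last joint's range is limited). The gripper opens to 92 mm and grips with 3 to 60 N. Pads are 19 mm wide; open, the fingers measure 130 mm over their backs; the gripper's body (75 mm by 190 mm) begins 47 mm behind the grasp point.
Start: joints at [1.068, 0.342, 1.524, -0, 1.275, -0.146], TCP at [0.183, 0.492, 0.292] pointing down, gripper open.
Joint ranges: [-2.53, 2.53], [-0.77, 2.02], [0.04, 2.7], [-1, 4.14], [0.28, 2.66], [-3.11, 3.11]. Speed limits (rad/s): [2.57, 2.57, 3.14, 3.14, 3.14, 3.14].

### API

Orientations are given as [roll, pitch, yaw] about the fixed x, y, z axes, in that order (R = Rz(yaw) Ry(pitch) Rx(roll)).
In Python, from cell import * gives the robot as it stands. The module is installed in compiled form; this text tells all that it offers.
- The arm moves only by the tool arm_command, never from a script. Its argument "series" is a list of rows, each an object of numbers: "x", "y", "z": the shift along the tool's x, y, z in mm; "rx", "ry", "rz": the turn, a rotation vector about the tool's x, y, z in degrees. A call has 1 to 20 rows; each row is the pose to reach, as a shift and turn from the pose commanded when the call began, along the tool's axes at that moment; what a row does not reach only later rows make up. A row lasts 1/10 s, in which the tool goes at most 50 mm and 8.59 degrees, less where a joint would pass 70% of its speed; a pose out of reach is approached as far as the arm can. A call with a gripper value outside its range is refused whole. "hand" is the finger opening in mm, from 0 to 91.8, set as the call begins (left out, the last holds). The fingers move at their own pace and stop on an object; "squeeze" is the grip in N (left out, the last holds). Time passes only in rows, so rows that repeat a pose let the fingers close. It gives the time, the measured TCP pose, the force, the opening and the grip force at its end, in the units of the state.
- observe(): the state, without advancing time (a new reading comes with each control period).
- read_camera(name): name is "side" or "top" or "wrist"; returns a dict with "pixels" (400x640x3 uint8, blue, green, red), "K" (3x3 intrinsics, pixels), "rvec" (rotation vector, rad) and "tvec" (3), from world to camera coordinates, as OpenCV has them. Camera axes: x right, y down, z forward; pixel columns grow to the right and rows downward; lengths in m; the calibration is good to about 2 mm. A picture is of the moment at which its call begins. There is no depth.
- hand_in(): hands the job in; it is judged then, once.
Trained networks look in a picture, given as the dict that the camera call returned (one of the last four; its "shot" number tells which), for a name from the list of things; names that differ only in an ending like _2 or _b are one class to them, and where a whole thing is asked for, a point or a joint stands for the part that bears it (a point fixed in the world has none). Each returns a list of dicts, best first, with "confidence" (0 to 1); they miss things now and then, are a little off and sometimes report something else, mostly with a low value. They report only what shows in the picture. A call takes as long as a camera call.
- boxes_of(picture, query): "point" ([x, y, z] in m, in world coordinates, good to about 4 mm: the middle of the surface that is visible of it).
- trace(picture, query): "pixels" (400x640 bool, what is visible of it).
- mark_of(picture, query): "point" ([x, y, z] in m, in world coordinates, good to about 4 mm: a listed point, or the origin of a listed thing).
The state is a dict: "time": time; "qpos": joint angles; "qvel": joint speeds; "joint_efforts": joint torques, N m; "tool_pos": TCP position; "tool_rot": TCP orientation; "contact_force": force on the tool from outside, world axes, zero at the start; "torque": the same for the moment, N m; "opening": finger opening in m; "grip_force": force on a finger pad.
Only numpy, scipy, OpenCV 4.12 (cv2) and the standard library are available. Lean on these libraries where they do the work, as an engineer would, in place of code of your own. Each camera call takes 0.05 s, during which the arm holds its last target. There are 200 camera calls.

## Working session

There is one attempt and no reset: what is moved stays moved. The work goes in short steps, Python scripts to look and compute and a tool call to move; the robot and the scene stay as the last step left them, time stands still between calls to the robot, and variables do not carry over. Pictures are saved under pics/ and viewed, at most 10 in all, crops included, and the job is handed in when it is done.

Besides the shell and the picture viewer there is one more tool, called by a JSON object that holds its "method" and its "body", one argument or row to a line. arm_command: Moves the arm, as the interface text tells. Its arguments: {"type":"object","properties":{"series":{"type":"array"},"hand":{"type":"number"},"squeeze":{"type":"number"}},"required":["series"]}

```bash
mkdir -p pics; cat > h.py <<'E'
from cell import *
import numpy as np,cv2
from scipy.spatial.transform import Rotation as R
def proj(c,P):
    return cv2.projectPoints(np.array(P,float).reshape(-1,3),np.array(c["rvec"],float),np.array(c["tvec"],float),np.array(c["K"],float),None)[0].reshape(-1,2)
E
python3 - <<'E'
from h import *
s=observe();print({k:np.round(s[k],3) for k in s})
for n in("top","side"):
    c=read_camera(n);cv2.imwrite(f"pics/{n}1.png",c["pixels"])
    for q in("emery","rest_corner","landing","tray_lip","cabinet","mug","cream_jar","nail_brush","pill_box","meter_case"):
        print(n,q,[(np.round(d["point"],3),round(d["confidence"],2)) for d in mark_of(c,q)[:2]])
    print(boxes_of(c,"emery")[:1])
E
```

```text
{'time': np.float64(0.0), 'qpos': array([ 1.068,  0.343,  1.525, -0.   ,  1.275, -0.146]), 'qvel': array([ 0.001, -0.   , -0.001, -0.   , -0.001,  0.   ]), 'joint_efforts': array([ 1.0000e-03, -4.3123e+01, -2.4423e+01,  7.2000e-02,  5.6000e-02,
       -0.0000e+00]), 'tool_pos': array([0.183, 0.492, 0.292]), 'tool_rot': array([-3.14 , -0.   ,  2.785]), 'contact_force': array([0.279, 0.731, 0.531]), 'torque': array([-0.033, -0.017,  0.031]), 'grip_force': np.float64(0.0), 'opening': np.float64(0.092)}
top emery [(array([ 0.548, -0.033,  0.036]), 0.91)]
top rest_corner [(array([ 0.575, -0.044,  0.014]), 0.71)]
top landing [(array([ 0.62 , -0.04 ,  0.028]), 0.75), (array([0.617, 0.385, 0.002]), 0.69)]
top tray_lip [(array([0.615, 0.07 , 0.038]), 0.87)]
top cabinet []
top mug [(array([0.615, 0.384, 0.004]), 0.94)]
top cream_jar [(array([ 0.737,  0.271, -0.   ]), 0.67)]
top nail_brush [(array([ 0.492,  0.346, -0.   ]), 0.84)]
top pill_box [(array([ 0.693, -0.083,  0.018]), 0.84)]
top meter_case [(array([ 0.535, -0.19 ,  0.015]), 0.96)]
[{'point': [0.5499, -0.0379, 0.041], 'confidence': 0.86}]
side emery [(array([ 0.549, -0.036,  0.039]), 0.97)]
side rest_corner [(array([ 0.575, -0.041,  0.019]), 0.69), (array([ 0.621, -0.039,  0.022]), 0.49)]
side landing [(array([ 0.619, -0.041,  0.025]), 0.6)]
side tray_lip [(array([0.612, 0.074, 0.038]), 0.87)]
side cabinet [(array([ 0.596, -0.319,  0.001]), 0.86)]
side mug [(array([ 0.617,  0.382, -0.001]), 0.61)]
side cream_jar [(array([0.737, 0.272, 0.004]), 0.69)]
side nail_brush [(array([ 0.491,  0.341, -0.   ]), 0.95), (array([ 0.539, -0.328,  0.13 ]), 0.4)]
side pill_box [(array([ 0.693, -0.08 ,  0.017]), 0.75)]
side meter_case [(array([ 0.538, -0.189,  0.018]), 0.94)]
[{'point': [0.5452, -0.0402, 0.0427], 'confidence': 0.64}]
```

View pics/top1.png

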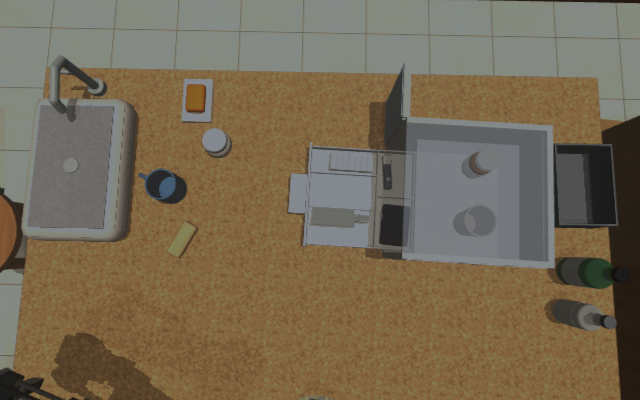

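View pics/side1.png

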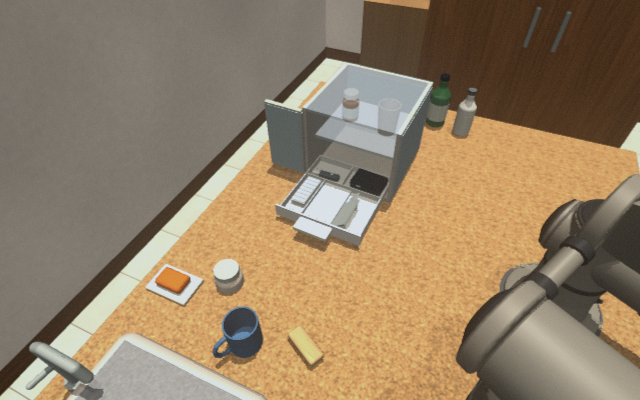

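The top view shows the emery at about (335,217) with its handle to the right, the tray from x 305 to 413 px and the lip at (298,194). The side view agrees: the emery is at (347,210) on its rests and the counter things stand clear of the tray. The network positions fit both pictures. Next I get the yaw and plan the approach.

```bash
cat >> h.py <<'E'
def back(c,uv,z):
    K=np.array(c["K"]);Rm=cv2.Rodrigues(np.array(c["rvec"],float))[0];t=np.array(c["tvec"],float).ravel()
    d=(Rm.T@np.linalg.inv(K)@np.c_[np.array(uv,float).reshape(-1,2),np.ones(len(np.reshape(uv,(-1,2))))].T).T
    o=-Rm.T@t
    return o+d*((z-o[2])/d[:,2])[:,None]
def plan(targets,yaw_of=lambda R:R):
    """targets: list of (xyz, Rot) world TCP; prints offsets in the tool frame now"""
    s=observe();p=np.array(s["tool_pos"]);r=R.from_euler("xyz",s["tool_rot"])
    for x,q in targets:
        print(np.round(r.inv().apply(np.array(x)-p)*1000,1),np.round((r.inv()*q).as_rotvec(degrees=True),1))
E
python3 - <<'E'
from h import *
try: print("oh",finger_overhang)
except Exception as e: print(e)
c=read_camera("top")
def lineang(uv,z):
    P=back(c,uv,z); v=cv2.fitLine(P[:,:2].astype(np.float32),cv2.DIST_L2,0,0.01,0.01).ravel(); return np.degrees(np.arctan2(v[1],v[0])),P.mean(0)
m=trace(c,"emery")[0]["pixels"];v,u=np.nonzero(m);print("emery",m.sum(),lineang(np.c_[u,v],0.036))
m=trace(c,"tray_lip")
for d in m[:2]:
    q=d["pixels"];cn=max(cv2.findContours(q.astype(np.uint8),0,2)[0],key=cv2.contourArea);r=cv2.minAreaRect(cn);b=cv2.boxPoints(r);print("tray",d["confidence"],np.round(b),np.round(back(c,b,0.045),3).tolist())
for n in("cabinet",):
    for d in trace(c,n)[:1]:
        cn=max(cv2.findContours(d["pixels"].astype(np.uint8),0,2)[0],key=cv2.contourArea);print(n,np.round(back(c,cv2.boxPoints(cv2.minAreaRect(cn)),.25),3).tolist())
# manual edges: cabinet top rim
for uv in ([[408,120],[552,125]],[[405,263],[552,265]],[[305,246],[378,247]]): 
    P=back(c,uv,.25 if uv[0][0]>400 else .04);d=P[1]-P[0];print(np.round(P,3).tolist(),np.degrees(np.arctan2(d[1],d[0])))
P=c["pixels"][130:265,285:425];cv2.imwrite("pics/crop1.png",cv2.resize(P,None,fx=5,fy=4.4,interpolation=cv2.INTER_CUBIC))
E
```

```text
oh 0.0655
emery 918 (np.float32(87.338974), array([ 0.55347956, -0.04478265,  0.036     ]))
tray 0.79 [[285. 244.]
 [292. 143.]
 [405. 150.]
 [399. 251.]] [[0.484, 0.08, 0.045], [0.739, 0.071, 0.045], [0.726, -0.217, 0.045], [0.471, -0.199, 0.045]]
tray 0.21 [[140. 169.]
 [186. 169.]
 [186. 202.]
 [140. 202.]] [[0.664, 0.452, 0.045], [0.666, 0.336, 0.045], [0.582, 0.331, 0.045], [0.58, 0.446, 0.045]]
cabinet [[0.442, -0.125, 0.25], [0.862, -0.133, 0.25], [0.862, -0.493, 0.25], [0.443, -0.463, 0.25]]
[[0.738, -0.179, 0.25], [0.733, -0.475, 0.25]] -90.9579784791802
[[0.447, -0.171, 0.25], [0.449, -0.459, 0.25]] -89.64256459250186
[[0.479, 0.032, 0.04], [0.48, -0.149, 0.04]] -89.65450590856507
```

View pics/crop1.png

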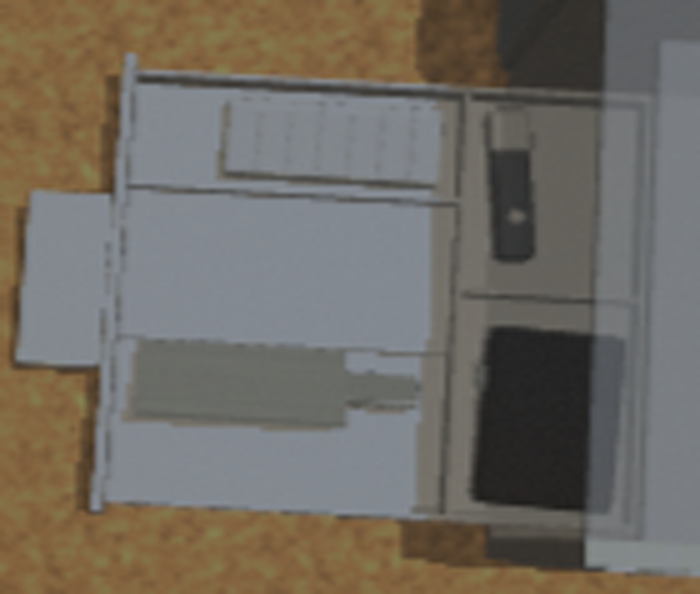

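The crop shows the blade from crop (130,340) to (345,425) with its near edge at crop y≈420 and the step line at y≈345. The rests are hidden beneath the blade. The tray yaw is about -2.6°.

Plan: span the blade with open fingers closing across the tray. The near finger pushes the raised edge up an arc and past vertical, and the far finger catches it and lets it down.

```bash
cat >> h.py <<'E'
YAW=np.radians(-2.6);C=np.array([0.574,-0.040,0.0185])
Q=R.from_euler("xyz",[np.pi,0,np.pi/2+YAW])
def tr(x,y,z): # tray-frame mm rel. rest corner -> world
    return C+R.from_euler("z",YAW).apply([x/1e3,y/1e3,z/1e3])
def W(a,tip,o,y=0): # near finger inner face a, tip height, opening
    p=tr(a+o/2,y,tip);p[2]+=0.0655;return p,Q
def totray(p): return np.round(R.from_euler("z",-YAW).apply(np.array(p)-C)*1000,1)
E
python3 - <<'E'
from h import *
plan([W(-58,110,50),W(-58,24,50)])
for n in("top","side"):
    c=read_camera(n);P=[tr(-44,y,34) for y in(-52,52)]+[tr(0,y,7) for y in(-52,52)]
    print(n,np.round(proj(c,P)).tolist())
    im=cv2.resize(c["pixels"],None,fx=6,fy=6,interpolation=cv2.INTER_CUBIC)
    for q in proj(c,P): cv2.circle(im,(int(q[0]*6+3),int(q[1]*6+3)),4,(0,0,255),-1)
    u,v=(proj(c,[tr(-20,0,10)])[0]*6).astype(int);im=im[v-220:v+220,u-300:u+300]
    cv2.imwrite(f"pics/o_{n}.png",im)
a=cv2.imread("pics/o_top.png");b=cv2.imread("pics/o_side.png");cv2.imwrite("pics/o.png",cv2.resize(np.vstack([a,b]),(400,586)))
E
```

```text
[-520.4 -372.1   98.2] [ 0.  -0.  72.2]
[-520.4 -372.1  184.2] [ 0.  -0.  72.2]
top [[355.0, 227.0], [313.0, 224.0], [355.0, 210.0], [314.0, 208.0]]
side [[359.0, 199.0], [344.0, 224.0], [345.0, 201.0], [329.0, 225.0]]
```

View pics/o.png

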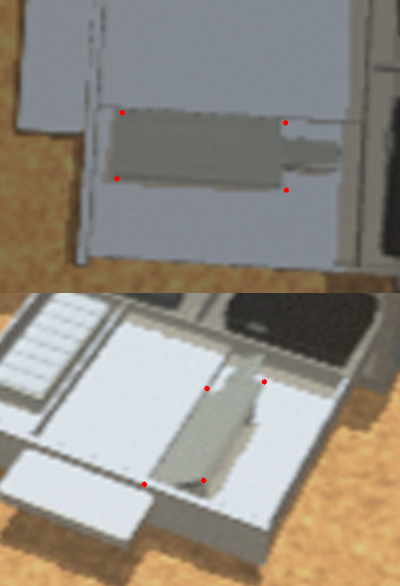

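The projected corners lie on the blade's edges in both views (the blade is about 3 mm further to +y), so the model fits.

{"method": "arm_command", "body": {
  "series": [
    {"x": -520, "y": -372, "z": 60, "rz": 72.2},
    {"x": -520, "y": -372, "z": 60, "rz": 72.2},
    {"x": -520, "y": -372, "z": 60, "rz": 72.2},
    {"x": -520, "y": -372, "z": 60, "rz": 72.2},
    {"x": -520, "y": -372, "z": 60, "rz": 72.2},
    {"x": -520, "y": -372, "z": 60, "rz": 72.2},
    {"x": -520, "y": -372, "z": 60, "rz": 72.2},
    {"x": -520, "y": -372, "z": 60, "rz": 72.2},
    {"x": -520, "y": -372, "z": 60, "rz": 72.2},
    {"x": -520, "y": -372, "z": 60, "rz": 72.2},
    {"x": -520, "y": -372, "z": 60, "rz": 72.2},
    {"x": -520, "y": -372, "z": 60, "rz": 72.2},
    {"x": -520, "y": -372, "z": 60, "rz": 72.2},
    {"x": -520, "y": -372, "z": 60, "rz": 72.2},
    {"x": -520, "y": -372, "z": 60, "rz": 72.2},
    {"x": -520, "y": -372, "z": 60, "rz": 72.2},
    {"x": -520, "y": -372, "z": 60, "rz": 72.2},
    {"x": -520, "y": -372, "z": 60, "rz": 72.2},
    {"x": -520, "y": -372, "z": 60, "rz": 72.2},
    {"x": -520, "y": -372, "z": 60, "rz": 72.2}
  ],
  "hand": 50
}}

```text
invalid input
```

```bash
python3 - <<'E'
from h import *
s=observe();print(s["time"],totray(s["tool_pos"]),s["opening"],s["contact_force"])
plan([W(-58,60,50,3),W(-58,24,50,3)])
E
```

```text
1.5 [-414.4  513.7  273.7] 0.09182021286161558 [ 0.45257837 -0.04046315  0.47336074]
[-519.5 -369.3  148.2] [ 0.  -0.  72.2]
[-519.5 -369.3  184.2] [ 0.  -0.  72.2]
```

The call was refused without a reason, so I try it again with every key given.

{"method": "arm_command", "body": {
  "series": [
    {"x": -260, "y": -186, "z": 30, "rx": 0, "ry": 0, "rz": 36},
    {"x": -260, "y": -186, "z": 30, "rx": 0, "ry": 0, "rz": 36},
    {"x": -260, "y": -186, "z": 30, "rx": 0, "ry": 0, "rz": 36},
    {"x": -260, "y": -186, "z": 30, "rx": 0, "ry": 0, "rz": 36},
    {"x": -260, "y": -186, "z": 30, "rx": 0, "ry": 0, "rz": 36},
    {"x": -520, "y": -369, "z": 60, "rx": 0, "ry": 0, "rz": 72.2},
    {"x": -520, "y": -369, "z": 60, "rx": 0, "ry": 0, "rz": 72.2},
    {"x": -520, "y": -369, "z": 60, "rx": 0, "ry": 0, "rz": 72.2},
    {"x": -520, "y": -369, "z": 60, "rx": 0, "ry": 0, "rz": 72.2},
    {"x": -520, "y": -369, "z": 60, "rx": 0, "ry": 0, "rz": 72.2},
    {"x": -520, "y": -369, "z": 60, "rx": 0, "ry": 0, "rz": 72.2},
    {"x": -520, "y": -369, "z": 60, "rx": 0, "ry": 0, "rz": 72.2},
    {"x": -520, "y": -369, "z": 60, "rx": 0, "ry": 0, "rz": 72.2},
    {"x": -520, "y": -369, "z": 60, "rx": 0, "ry": 0, "rz": 72.2},
    {"x": -520, "y": -369, "z": 60, "rx": 0, "ry": 0, "rz": 72.2},
    {"x": -520, "y": -369, "z": 60, "rx": 0, "ry": 0, "rz": 72.2}
  ],
  "hand": 50,
  "squeeze": 10
}}

```text
time: 3.1
tool_pos: [0.5412, -0.0346, 0.2322]
tool_rot: [-3.141, -0.0, 1.525]
contact_force: [-0.1, -0.5, 0.2]
opening: 0.0502
grip_force: 0.0
```

```bash
python3 - <<'E'
from h import *
s=observe();print(s["time"],totray(s["tool_pos"]),s["tool_rot"],s["opening"],s["contact_force"])
plan([W(-58,60,50,3),W(-58,24,50,3)])
E
```

```text
3.1 [-33.1   3.9 213.7] [-3.14096577e+00 -4.96370298e-04  1.52526233e+00] 0.050208067815087645 [-0.08921418 -0.5220245   0.18324289]
[-1.   0.1 88.2] [-0. -0. -0.]
[-1.000e+00  1.000e-01  1.242e+02] [-0. -0. -0.]
```

{"method": "arm_command", "body": {
  "series": [
    {"x": 0, "y": 0, "z": 40, "rx": 0, "ry": 0, "rz": 0},
    {"x": 0, "y": 0, "z": 80, "rx": 0, "ry": 0, "rz": 0},
    {"x": 0, "y": 0, "z": 100, "rx": 0, "ry": 0, "rz": 0},
    {"x": 0, "y": 0, "z": 115, "rx": 0, "ry": 0, "rz": 0},
    {"x": 0, "y": 0, "z": 124, "rx": 0, "ry": 0, "rz": 0},
    {"x": 0, "y": 0, "z": 124, "rx": 0, "ry": 0, "rz": 0}
  ]
}}

```text
time: 3.7
tool_pos: [0.541, -0.0343, 0.1077]
tool_rot: [-3.14, -0.0, 1.526]
contact_force: [0.3, 0.2, 0.0]
opening: 0.05
grip_force: 0.0
```

```bash
python3 - <<'E'
from h import *
s=observe();print(s["time"],totray(s["tool_pos"]),s["contact_force"])
A=[];
for n in("side","wrist"):
    c=read_camera(n);im=c["pixels"]
    if n=="side":im=cv2.resize(im[140:260,260:440],(600,400),interpolation=cv2.INTER_CUBIC)
    else: im=cv2.resize(im,(600,375))
    A.append(im)
cv2.imwrite("pics/w1.png",cv2.resize(np.vstack(A),(460,594)))
E
```

```text
3.7 [-33.2   4.2  89.2] [0.26309979 0.22134632 0.02924184]
```

View pics/w1.png

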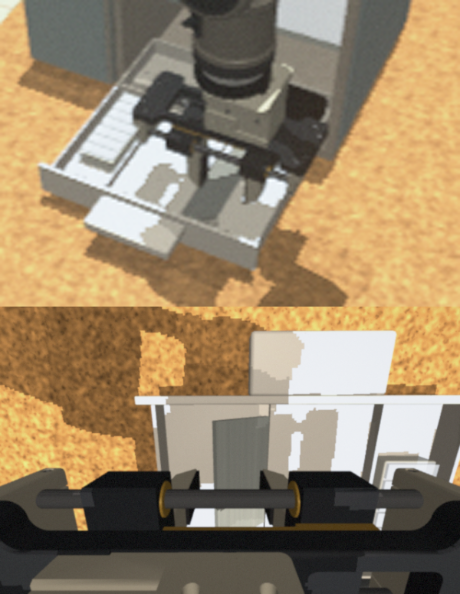

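The side view shows the fingers straddling the blade, and the wrist view shows the near finger just left of its near edge with clearance. Now I push up along the arc.

{"method": "arm_command", "body": {
  "series": [
    {"x": 0, "y": 6, "z": 0, "rx": 0, "ry": 0, "rz": 0},
    {"x": 0, "y": 9, "z": 0, "rx": 0, "ry": 0, "rz": 0},
    {"x": 0, "y": 12, "z": 0, "rx": 0, "ry": 0, "rz": 0},
    {"x": 0, "y": 15, "z": -2, "rx": 0, "ry": 0, "rz": 0},
    {"x": 0, "y": 18, "z": -4, "rx": 0, "ry": 0, "rz": 0},
    {"x": 0, "y": 21, "z": -7, "rx": 0, "ry": 0, "rz": 0},
    {"x": 0, "y": 24, "z": -9, "rx": 0, "ry": 0, "rz": 0},
    {"x": 0, "y": 27, "z": -11, "rx": 0, "ry": 0, "rz": 0},
    {"x": 0, "y": 30, "z": -13, "rx": 0, "ry": 0, "rz": 0},
    {"x": 0, "y": 33, "z": -14, "rx": 0, "ry": 0, "rz": 0},
    {"x": 0, "y": 36, "z": -14, "rx": 0, "ry": 0, "rz": 0},
    {"x": 0, "y": 39, "z": -14, "rx": 0, "ry": 0, "rz": 0},
    {"x": 0, "y": 42, "z": -14, "rx": 0, "ry": 0, "rz": 0},
    {"x": 0, "y": 42, "z": -14, "rx": 0, "ry": 0, "rz": 0}
  ]
}}

```text
time: 5.2
tool_pos: [0.5841, -0.0374, 0.1221]
tool_rot: [3.141, -0.0, 1.525]
contact_force: [0.3, -0.4, -0.3]
opening: 0.0501
grip_force: 0.0
```

```bash
python3 - <<'E'
from h import *
s=observe();print(s["time"],totray(s["tool_pos"]),s["contact_force"])
A=[];
for n in("side","wrist"):
    c=read_camera(n);im=c["pixels"]
    print(n,[np.round(d["point"],3) for d in mark_of(c,"emery")[:1]])
    if n=="side":im=cv2.resize(im[140:260,260:440],(600,400),interpolation=cv2.INTER_CUBIC)
    else: im=cv2.resize(im,(600,375))
    A.append(im)
cv2.imwrite("pics/w2.png",cv2.resize(np.vstack(A),(460,594)))
E
```

```text
5.2 [ 10.    3.1 103.6] [ 0.28275855 -0.42586072 -0.27010846]
side [array([0.611, 0.074, 0.035])]
wrist [array([ 0.566, -0.041,  0.046])]
```

View pics/w2.png

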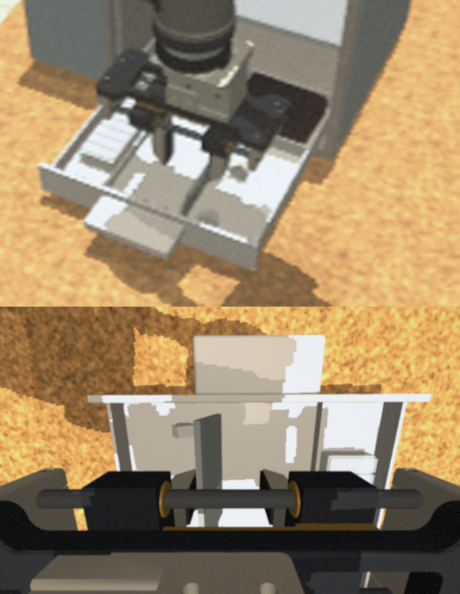

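The side and wrist views show the blade standing steep against the near finger, with the far finger well ahead of it. I narrow the hand and carry the blade past vertical so the far finger catches it.

{"method": "arm_command", "body": {
  "series": [
    {"x": 0, "y": 0, "z": 1, "rx": 0, "ry": 0, "rz": 0},
    {"x": 0, "y": 1, "z": 2, "rx": 0, "ry": 0, "rz": 0},
    {"x": 0, "y": 2, "z": 3, "rx": 0, "ry": 0, "rz": 0},
    {"x": 0, "y": 3, "z": 4, "rx": 0, "ry": 0, "rz": 0}
  ],
  "hand": 40
}}

```text
time: 5.8
tool_pos: [0.5868, -0.0375, 0.1181]
tool_rot: [3.141, -0.0, 1.525]
contact_force: [-0.4, 0.0, 0.1]
opening: 0.04
grip_force: 0.0
```

{"method": "arm_command", "body": {
  "series": [
    {"x": 0, "y": 1, "z": 1, "rx": 0, "ry": 0, "rz": 0},
    {"x": 0, "y": 2, "z": 2, "rx": 0, "ry": 0, "rz": 0},
    {"x": 0, "y": 4, "z": 3, "rx": 0, "ry": 0, "rz": 0},
    {"x": 0, "y": 6, "z": 4, "rx": 0, "ry": 0, "rz": 0},
    {"x": 0, "y": 8, "z": 4, "rx": 0, "ry": 0, "rz": 0},
    {"x": 0, "y": 10, "z": 4, "rx": 0, "ry": 0, "rz": 0},
    {"x": 0, "y": 10, "z": 4, "rx": 0, "ry": 0, "rz": 0},
    {"x": 0, "y": 10, "z": 4, "rx": 0, "ry": 0, "rz": 0},
    {"x": 0, "y": 10, "z": 4, "rx": 0, "ry": 0, "rz": 0}
  ],
  "hand": 30
}}

```text
time: 6.7
tool_pos: [0.5966, -0.0379, 0.1142]
tool_rot: [-3.141, -0.0, 1.525]
contact_force: [0.4, -0.8, 0.3]
opening: 0.0302
grip_force: 0.0
```

```bash
python3 - <<'E'
from h import *
s=observe();print(s["time"],totray(s["tool_pos"]),s["contact_force"],s["opening"])
A=[];
for n in("side","wrist"):
    c=read_camera(n);im=c["pixels"]
    print(n,[np.round(d["point"],3) for d in mark_of(c,"emery")[:1]])
    if n=="side":im=cv2.resize(im[140:260,260:440],(600,400),interpolation=cv2.INTER_CUBIC)
    else: im=cv2.resize(im,(600,375))
    A.append(im)
cv2.imwrite("pics/w3.png",cv2.resize(np.vstack(A),(460,594)))
E
```

```text
6.7 [22.4  3.1 95.7] [ 0.39053736 -0.75764529  0.25158264] 0.030192939256531603
side [array([ 0.584, -0.036,  0.026])]
wrist [array([ 0.587, -0.04 ,  0.025])]
```

View pics/w3.png

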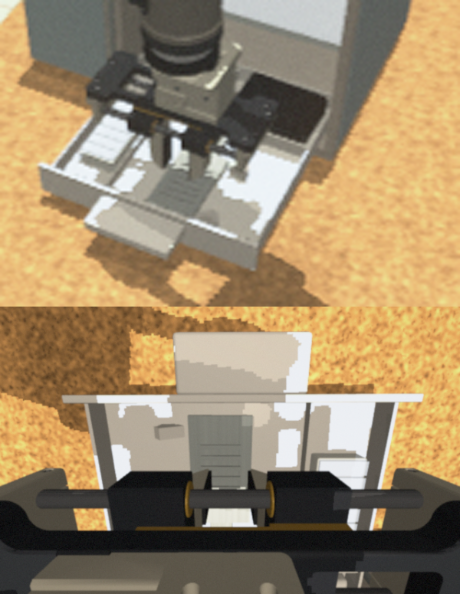

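The blade has gone right over: the ridges face up in both views. It seems to sit near the step, so I lift and measure where it lies.

{"method": "arm_command", "body": {
  "series": [
    {"x": 0, "y": 0, "z": -30, "rx": 0, "ry": 0, "rz": 0},
    {"x": 0, "y": 0, "z": -60, "rx": 0, "ry": 0, "rz": 0},
    {"x": 0, "y": -50, "z": -90, "rx": 0, "ry": 0, "rz": 0},
    {"x": 0, "y": -90, "z": -110, "rx": 0, "ry": 0, "rz": 0},
    {"x": 0, "y": -120, "z": -110, "rx": 0, "ry": 0, "rz": 0},
    {"x": 0, "y": -120, "z": -110, "rx": 0, "ry": 0, "rz": 0}
  ],
  "hand": 0
}}

```text
time: 7.5
tool_pos: [0.4733, -0.0318, 0.225]
tool_rot: [-3.14, -0.0, 1.525]
contact_force: [1.1, 0.6, 0.0]
opening: 0.0007
grip_force: 0.0
```

```bash
python3 - <<'E'
from h import *
s=observe();print(s["time"],totray(s["tool_pos"]),s["contact_force"],s["opening"])
A=[]
for n in("side","wrist"):
    c=read_camera(n);im=c["pixels"]
    for q in("emery","rest_corner","landing","tray_lip"):print(n,q,[totray(d["point"]) for d in mark_of(c,q)[:1]])
    t=trace(c,"emery")
    if t: 
        cn=max(cv2.findContours(t[0]["pixels"].astype(np.uint8),0,2)[0],key=cv2.contourArea);b=cv2.approxPolyDP(cn,2.5,True).reshape(-1,2)
        print(n,t[0]["pixels"].sum(),[totray(p).tolist() for p in back(c,b,0.0305)])
    if n=="side":im=cv2.resize(im[140:260,260:440],(600,400),interpolation=cv2.INTER_CUBIC)
    else: im=cv2.resize(im,(600,375))
    A.append(im)
cv2.imwrite("pics/w4.png",cv2.resize(np.vstack(A),(460,594)))
E
```

```text
7.5 [-101.     3.6  206.5] [1.07340379 0.59033629 0.02433633] 0.0006662159600717874
side emery [array([12.1,  4.7,  8. ])]
side rest_corner [array([-1.6, -1.7, -2.5])]
side landing [array([49.5,  3.3,  4.5])]
side tray_lip [array([ 34.2, 118.5,  19.8])]
side 527 [[6.3, -80.4, 12.0], [34.4, -42.9, 12.0], [35.2, 45.6, 12.0], [-14.5, 45.6, 12.0], [-15.1, -40.3, 12.0], [-2.3, -47.4, 12.0]]
wrist emery [array([13.8, -0.3,  6.3])]
wrist rest_corner [array([ 6. , -1.3, -5.2])]
wrist landing [array([41.9,  3.6,  7.8])]
wrist tray_lip [array([ 29.7, 120.2,  26.2])]
wrist 5345 [[38.6, 55.8, 12.0], [-6.9, 56.8, 12.0], [-16.5, 54.0, 12.0], [-16.3, -35.4, 12.0], [2.0, -36.6, 12.0], [20.0, -56.4, 12.0], [26.7, -48.2, 12.0], [40.5, -45.9, 12.0]]
```

View pics/w4.png

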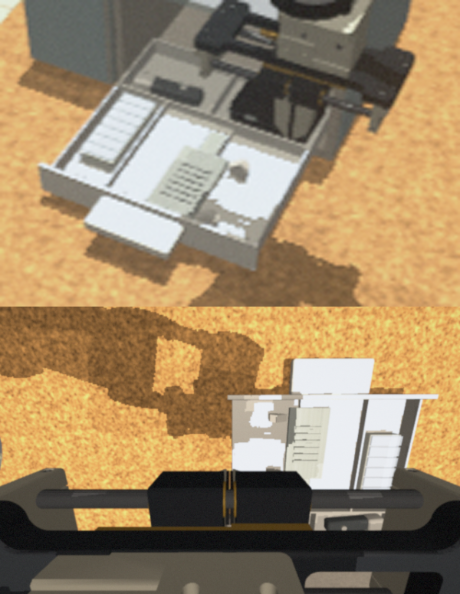

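Both views show the blade flat and ridged face up, spanning about -16 to +40 mm. It overhangs the step, so I nudge it about 28 mm further onto the raised floor with closed fingers.

{"method": "arm_command", "body": {
  "series": [
    {"x": 0, "y": 40, "z": 20, "rx": 0, "ry": 0, "rz": 0},
    {"x": 0, "y": 57, "z": 60, "rx": 0, "ry": 0, "rz": 0},
    {"x": 0, "y": 57, "z": 95, "rx": 0, "ry": 0, "rz": 0},
    {"x": 0, "y": 57, "z": 115, "rx": 0, "ry": 0, "rz": 0},
    {"x": 0, "y": 57, "z": 126, "rx": 0, "ry": 0, "rz": 0},
    {"x": 0, "y": 57, "z": 131.5, "rx": 0, "ry": 0, "rz": 0},
    {"x": 0, "y": 57, "z": 131.5, "rx": 0, "ry": 0, "rz": 0},
    {"x": 0, "y": 61, "z": 131.5, "rx": 0, "ry": 0, "rz": 0},
    {"x": 0, "y": 65, "z": 131.5, "rx": 0, "ry": 0, "rz": 0},
    {"x": 0, "y": 69, "z": 131.5, "rx": 0, "ry": 0, "rz": 0},
    {"x": 0, "y": 73, "z": 131.5, "rx": 0, "ry": 0, "rz": 0},
    {"x": 0, "y": 77, "z": 131.5, "rx": 0, "ry": 0, "rz": 0},
    {"x": 0, "y": 81, "z": 131.5, "rx": 0, "ry": 0, "rz": 0},
    {"x": 0, "y": 85, "z": 131.5, "rx": 0, "ry": 0, "rz": 0},
    {"x": 0, "y": 89, "z": 131.5, "rx": 0, "ry": 0, "rz": 0},
    {"x": 0, "y": 93, "z": 131.5, "rx": 0, "ry": 0, "rz": 0},
    {"x": 0, "y": 95, "z": 131.5, "rx": 0, "ry": 0, "rz": 0},
    {"x": 0, "y": 95, "z": 131.5, "rx": 0, "ry": 0, "rz": 0}
  ]
}}

```text
time: 9.9
tool_pos: [0.5721, -0.0369, 0.0928]
tool_rot: [3.141, -0.0, 1.525]
contact_force: [-0.6, 1.0, 3.4]
opening: 0.0004
grip_force: 1.4
```

```bash
cat > e.py <<'E'
from h import *
s=observe();print(s["time"],totray(s["tool_pos"]),s["contact_force"],s["opening"])
for n in("side","wrist"):
    c=read_camera(n)
    for q in("emery","tray_lip"):print(n,q,[totray(d["point"]) for d in mark_of(c,q)[:1]])
    t=trace(c,"emery")
    if t: 
        cn=max(cv2.findContours(t[0]["pixels"].astype(np.uint8),0,2)[0],key=cv2.contourArea);b=cv2.approxPolyDP(cn,2.5,True).reshape(-1,2)
        print(n,t[0]["pixels"].sum(),[totray(p).tolist() for p in back(c,b,0.0305)])
E
python3 e.py
```

```text
9.9 [-2.   3.1 74.3] [-0.55711606  0.97912391  3.36787279] 0.0003767883982352265
side emery [array([29.4,  2. , 11.9])]
side tray_lip [array([ 31.7, 115.5,  21.2])]
side 296 [[55.9, -13.8, 12.0], [53.7, 46.5, 12.0], [1.1, 45.2, 12.0], [0.1, 28.1, 12.0], [29.8, -13.4, 12.0]]
wrist emery []
wrist tray_lip [array([ 29.1, 118.2,  26. ])]
wrist 7426 [[4.7, 56.3, 12.0], [4.6, 14.3, 12.0], [48.6, 14.2, 12.0], [58.7, 5.4, 12.0], [59.5, 54.0, 12.0]]
```

{"method": "arm_command", "body": {
  "series": [
    {"x": 0, "y": 0, "z": -1, "rx": 0, "ry": 0, "rz": 0},
    {"x": 0, "y": 3, "z": -1, "rx": 0, "ry": 0, "rz": 0},
    {"x": 0, "y": 6, "z": -1, "rx": 0, "ry": 0, "rz": 0},
    {"x": 0, "y": 9, "z": -1, "rx": 0, "ry": 0, "rz": 0},
    {"x": 0, "y": 11, "z": -1, "rx": 0, "ry": 0, "rz": 0},
    {"x": 0, "y": 11, "z": -1, "rx": 0, "ry": 0, "rz": 0},
    {"x": 0, "y": 5, "z": -2, "rx": 0, "ry": 0, "rz": 0},
    {"x": 0, "y": 0, "z": -30, "rx": 0, "ry": 0, "rz": 0},
    {"x": 0, "y": -30, "z": -70, "rx": 0, "ry": 0, "rz": 0},
    {"x": 0, "y": -70, "z": -100, "rx": 0, "ry": 0, "rz": 0},
    {"x": 0, "y": -100, "z": -120, "rx": 0, "ry": 0, "rz": 0},
    {"x": 0, "y": -100, "z": -120, "rx": 0, "ry": 0, "rz": 0}
  ]
}}

```text
time: 11.5
tool_pos: [0.4693, -0.0319, 0.2154]
tool_rot: [3.139, 0.001, 1.525]
contact_force: [-0.1, -0.7, -0.0]
opening: 0.0003
grip_force: 0.0
```

```bash
python3 e.py; python3 - <<'E'
from h import *
c=read_camera("side");cv2.imwrite("pics/w5.png",cv2.resize(c["pixels"][140:260,260:440],(600,400),interpolation=cv2.INTER_CUBIC))
E
```

```text
11.5 [-104.9    3.4  196.9] [-0.0646942  -0.69736407 -0.02420884] 0.00026778017543396544
side emery [array([40.6,  2. ,  8.4])]
side tray_lip [array([ 36.5, 116.6,  20. ])]
side 571 [[30.3, -82.7, 12.0], [65.6, -46.0, 12.0], [65.6, 48.1, 12.0], [12.7, 46.9, 12.0], [10.8, -40.9, 12.0], [23.9, -48.1, 12.0]]
wrist emery [array([40.1, -0.2,  7.4])]
wrist tray_lip [array([ 31.3, 117. ,  25.9])]
wrist 6045 [[68.9, 53.6, 12.0], [14.8, 53.7, 12.0], [10.3, -45.5, 12.0], [24.2, -48.9, 12.0], [29.6, -60.3, 12.0], [47.6, -60.4, 12.0], [51.4, -50.1, 12.0], [65.7, -47.9, 12.0], [71.5, 48.9, 12.0]]
```

View pics/w5.png

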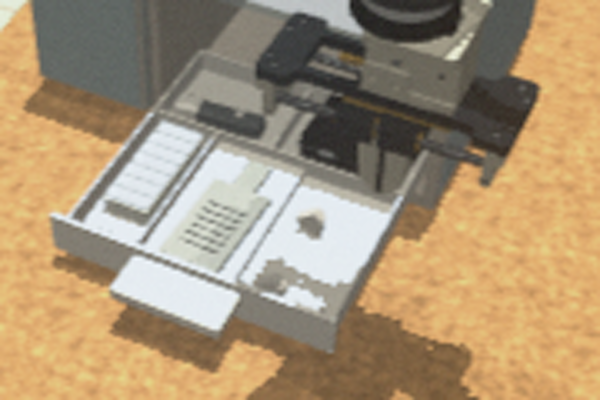

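The side view shows the blade flat on the raised floor, ridges up, spanning 12 to 68 mm and clear of the step; the other things are in place. Next I go to the lip with closed fingers.

{"method": "arm_command", "body": {
  "series": [
    {"x": 45, "y": 45, "z": 0, "rx": 0, "ry": 0, "rz": 0},
    {"x": 90, "y": 90, "z": 0, "rx": 0, "ry": 0, "rz": 0},
    {"x": 139, "y": 138, "z": 0, "rx": 0, "ry": 0, "rz": 0},
    {"x": 139, "y": 138, "z": 0, "rx": 0, "ry": 0, "rz": 0},
    {"x": 139, "y": 138, "z": 40, "rx": 0, "ry": 0, "rz": 0},
    {"x": 139, "y": 138, "z": 80, "rx": 0, "ry": 0, "rz": 0},
    {"x": 139, "y": 138, "z": 110, "rx": 0, "ry": 0, "rz": 0},
    {"x": 139, "y": 138, "z": 128, "rx": 0, "ry": 0, "rz": 0},
    {"x": 139, "y": 138, "z": 128, "rx": 0, "ry": 0, "rz": 0}
  ]
}}

```text
time: 12.85
tool_pos: [0.6143, 0.1003, 0.0809]
tool_rot: [-3.135, 0.001, 1.525]
contact_force: [-0.6, -0.4, -0.5]
opening: 0.0004
grip_force: 0.0
```

{"method": "arm_command", "body": {
  "series": [
    {"x": -2, "y": 0, "z": 0, "rx": 0, "ry": 0, "rz": 0},
    {"x": -4, "y": 0, "z": 0, "rx": 0, "ry": 0, "rz": 0},
    {"x": -6, "y": 0, "z": 0, "rx": 0, "ry": 0, "rz": 0},
    {"x": -8, "y": 0, "z": 0, "rx": 0, "ry": 0, "rz": 0},
    {"x": -10, "y": 0, "z": 0, "rx": 0, "ry": 0, "rz": 0},
    {"x": -12, "y": 0, "z": 0, "rx": 0, "ry": 0, "rz": 0},
    {"x": -14, "y": 0, "z": 0, "rx": 0, "ry": 0, "rz": 0},
    {"x": -16, "y": 0, "z": 0, "rx": 0, "ry": 0, "rz": 0},
    {"x": -18, "y": 0, "z": 0, "rx": 0, "ry": 0, "rz": 0},
    {"x": -20, "y": 0, "z": 0, "rx": 0, "ry": 0, "rz": 0},
    {"x": -22, "y": 0, "z": 0, "rx": 0, "ry": 0, "rz": 0},
    {"x": -24, "y": 0, "z": 0, "rx": 0, "ry": 0, "rz": 0}
  ]
}}

```text
time: 14.05
tool_pos: [0.615, 0.0763, 0.0848]
tool_rot: [3.141, -0.0, 1.525]
contact_force: [0.1, 2.6, 1.9]
opening: 0.0007
grip_force: 1.1
```

```bash
python3 e.py
```

```text
14.05 [ 35.7 118.   66.3] [0.05246315 2.58350553 1.94494329] 0.0006955461175446313
side emery [array([43.6, -5.1,  6.9])]
side tray_lip [array([ 31.4, 109.5,  22.3])]
side 236 [[41.3, -91.7, 12.0], [51.5, -57.7, 12.0], [20.2, 12.6, 12.0], [9.9, -45.9, 12.0]]
wrist emery []
wrist tray_lip []
wrist 1704 [[102.1, 22.9, 12.0], [132.6, 22.8, 12.0], [135.7, 18.7, 12.0], [159.2, 18.7, 12.0], [158.8, 35.6, 12.0], [109.8, 35.7, 12.0], [103.8, 31.7, 12.0]]
```

Contact with the lip: about 2.6 N, and the tray has moved about 7 mm. I keep pushing smoothly.

{"method": "arm_command", "body": {
  "series": [
    {"x": -3, "y": 0, "z": 0, "rx": 0, "ry": 0, "rz": 0},
    {"x": -6, "y": 0, "z": 0, "rx": 0, "ry": 0, "rz": 0},
    {"x": -10, "y": 0, "z": 0, "rx": 0, "ry": 0, "rz": 0},
    {"x": -14, "y": 0, "z": 0, "rx": 0, "ry": 0, "rz": 0},
    {"x": -19, "y": 0, "z": 0, "rx": 0, "ry": 0, "rz": 0},
    {"x": -24, "y": 0, "z": 0, "rx": 0, "ry": 0, "rz": 0},
    {"x": -29, "y": 0, "z": 0, "rx": 0, "ry": 0, "rz": 0},
    {"x": -34, "y": 0, "z": 0, "rx": 0, "ry": 0, "rz": 0},
    {"x": -39, "y": 0, "z": 0, "rx": 0, "ry": 0, "rz": 0},
    {"x": -44, "y": 0, "z": 0, "rx": 0, "ry": 0, "rz": 0},
    {"x": -49, "y": 0, "z": 0, "rx": 0, "ry": 0, "rz": 0},
    {"x": -54, "y": 0, "z": 0, "rx": 0, "ry": 0, "rz": 0},
    {"x": -59, "y": 0, "z": 0, "rx": 0, "ry": 0, "rz": 0},
    {"x": -64, "y": 0, "z": 0, "rx": 0, "ry": 0, "rz": 0},
    {"x": -69, "y": 0, "z": 0, "rx": 0, "ry": 0, "rz": 0},
    {"x": -74, "y": 0, "z": 0, "rx": 0, "ry": 0, "rz": 0},
    {"x": -79, "y": 0, "z": 0, "rx": 0, "ry": 0, "rz": 0},
    {"x": -83, "y": 0, "z": 0, "rx": 0, "ry": 0, "rz": 0},
    {"x": -87, "y": 0, "z": 0, "rx": 0, "ry": 0, "rz": 0},
    {"x": -90, "y": 0, "z": 0, "rx": 0, "ry": 0, "rz": 0}
  ]
}}

```text
time: 16.45
tool_pos: [0.6109, -0.014, 0.0848]
tool_rot: [3.141, -0.0, 1.525]
contact_force: [1.6, 1.9, -1.3]
opening: 0.0004
grip_force: 1.1
```

{"method": "arm_command", "body": {
  "series": [
    {"x": -3, "y": 0, "z": 0, "rx": 0, "ry": 0, "rz": 0},
    {"x": -6, "y": 0, "z": 0, "rx": 0, "ry": 0, "rz": 0},
    {"x": -10, "y": 0, "z": 0, "rx": 0, "ry": 0, "rz": 0},
    {"x": -14, "y": 0, "z": 0, "rx": 0, "ry": 0, "rz": 0},
    {"x": -19, "y": 0, "z": 0, "rx": 0, "ry": 0, "rz": 0},
    {"x": -24, "y": 0, "z": 0, "rx": 0, "ry": 0, "rz": 0},
    {"x": -29, "y": 0, "z": 0, "rx": 0, "ry": 0, "rz": 0},
    {"x": -34, "y": 0, "z": 0, "rx": 0, "ry": 0, "rz": 0},
    {"x": -39, "y": 0, "z": 0, "rx": 0, "ry": 0, "rz": 0},
    {"x": -44, "y": 0, "z": 0, "rx": 0, "ry": 0, "rz": 0},
    {"x": -49, "y": 0, "z": 0, "rx": 0, "ry": 0, "rz": 0},
    {"x": -54, "y": 0, "z": 0, "rx": 0, "ry": 0, "rz": 0},
    {"x": -58, "y": 0, "z": 0, "rx": 0, "ry": 0, "rz": 0},
    {"x": -62, "y": 0, "z": 0, "rx": 0, "ry": 0, "rz": 0},
    {"x": -66, "y": 0, "z": 0, "rx": 0, "ry": 0, "rz": 0},
    {"x": -69, "y": 0, "z": 0, "rx": 0, "ry": 0, "rz": 0},
    {"x": -72, "y": 0, "z": 0, "rx": 0, "ry": 0, "rz": 0},
    {"x": -74, "y": 0, "z": 0, "rx": 0, "ry": 0, "rz": 0},
    {"x": -76, "y": 0, "z": 0, "rx": 0, "ry": 0, "rz": 0},
    {"x": -77, "y": 0, "z": 0, "rx": 0, "ry": 0, "rz": 0}
  ]
}}

```text
time: 18.45
tool_pos: [0.6072, -0.0906, 0.0847]
tool_rot: [-3.142, -0.0, 1.525]
contact_force: [0.7, 1.2, 2.1]
opening: 0.0002
grip_force: 1.0
```

```bash
python3 e.py
```

```text
18.45 [ 35.5 -49.1  66.2] [0.70443846 1.20687554 2.0711535 ] 0.00024286345052295833
side emery [array([  40.5, -174.3,    7.8])]
side tray_lip [array([ 33.7, -60. ,  20.6])]
side 111 [[36.7, -258.7, 12.0], [43.2, -232.6, 12.0], [19.8, -178.8, 12.0], [9.4, -210.8, 12.0]]
wrist emery []
wrist tray_lip []
```

{"method": "arm_command", "body": {
  "series": [
    {"x": -1, "y": 0, "z": 0, "rx": 0, "ry": 0, "rz": 0},
    {"x": -2, "y": 0, "z": 0, "rx": 0, "ry": 0, "rz": 0},
    {"x": -3, "y": 0, "z": 0, "rx": 0, "ry": 0, "rz": 0},
    {"x": -4, "y": 0, "z": 0, "rx": 0, "ry": 0, "rz": 0},
    {"x": -5, "y": 0, "z": 0, "rx": 0, "ry": 0, "rz": 0},
    {"x": -6, "y": 0, "z": 0, "rx": 0, "ry": 0, "rz": 0},
    {"x": -7, "y": 0, "z": 0, "rx": 0, "ry": 0, "rz": 0},
    {"x": -8, "y": 0, "z": 0, "rx": 0, "ry": 0, "rz": 0},
    {"x": -9, "y": 0, "z": 0, "rx": 0, "ry": 0, "rz": 0},
    {"x": -10, "y": 0, "z": 0, "rx": 0, "ry": 0, "rz": 0},
    {"x": -11, "y": 0, "z": 0, "rx": 0, "ry": 0, "rz": 0}
  ]
}}

```text
time: 19.95
tool_pos: [0.6066, -0.1015, 0.0846]
tool_rot: [-3.141, -0.0, 1.525]
contact_force: [-0.2, 1.0, -1.9]
opening: 0.0006
grip_force: 1.0
```

{"method": "arm_command", "body": {
  "series": [
    {"x": -0.5, "y": 0, "z": 0, "rx": 0, "ry": 0, "rz": 0},
    {"x": -1, "y": 0, "z": 0, "rx": 0, "ry": 0, "rz": 0},
    {"x": -1.5, "y": 0, "z": 0, "rx": 0, "ry": 0, "rz": 0},
    {"x": -2, "y": 0, "z": 0, "rx": 0, "ry": 0, "rz": 0}
  ]
}}

```text
time: 20.35
tool_pos: [0.6066, -0.1035, 0.0847]
tool_rot: [-3.142, -0.0, 1.525]
contact_force: [-0.8, 1.7, -1.2]
opening: 0.0004
grip_force: 1.0
```

{"method": "arm_command", "body": {
  "series": [
    {"x": -0.5, "y": 0, "z": 0, "rx": 0, "ry": 0, "rz": 0},
    {"x": -1, "y": 0, "z": 0, "rx": 0, "ry": 0, "rz": 0},
    {"x": -1.5, "y": 0, "z": 0, "rx": 0, "ry": 0, "rz": 0},
    {"x": -2, "y": 0, "z": 0, "rx": 0, "ry": 0, "rz": 0}
  ]
}}

```text
time: 20.75
tool_pos: [0.6066, -0.1045, 0.0847]
tool_rot: [-3.141, -0.002, 1.525]
contact_force: [-0.3, 8.4, -0.2]
opening: 0.0004
grip_force: 4.3
```

The force is rising at the stop, so one more small press before I back away.

{"method": "arm_command", "body": {
  "series": [
    {"x": -0.5, "y": 0, "z": 0, "rx": 0, "ry": 0, "rz": 0},
    {"x": -0.5, "y": 0, "z": 0, "rx": 0, "ry": 0, "rz": 0}
  ]
}}

```text
time: 20.95
tool_pos: [0.6066, -0.1045, 0.0847]
tool_rot: [-3.141, -0.002, 1.525]
contact_force: [-0.8, 9.5, -0.5]
opening: 0.0005
grip_force: 4.4
```

{"method": "arm_command", "body": {
  "series": [
    {"x": 1, "y": 0, "z": 0, "rx": 0, "ry": 0, "rz": 0},
    {"x": 5, "y": 0, "z": 0, "rx": 0, "ry": 0, "rz": 0},
    {"x": 30, "y": 0, "z": 0, "rx": 0, "ry": 0, "rz": 0},
    {"x": 70, "y": 0, "z": 0, "rx": 0, "ry": 0, "rz": 0},
    {"x": 110, "y": 0, "z": -30, "rx": 0, "ry": 0, "rz": 0},
    {"x": 130, "y": -40, "z": -70, "rx": 0, "ry": 0, "rz": 0},
    {"x": 150, "y": -80, "z": -100, "rx": 0, "ry": 0, "rz": 0},
    {"x": 150, "y": -120, "z": -120, "rx": 0, "ry": 0, "rz": 0},
    {"x": 150, "y": -160, "z": -120, "rx": 0, "ry": 0, "rz": 0},
    {"x": 150, "y": -160, "z": -120, "rx": 0, "ry": 0, "rz": 0}
  ]
}}

```text
time: 21.95
tool_pos: [0.448, 0.0518, 0.2052]
tool_rot: [-3.138, 0.001, 1.526]
contact_force: [0.0, -0.3, -0.5]
opening: 0.0004
grip_force: 0.0
```

```bash
python3 e.py; python3 - <<'E'
from h import *
c=read_camera("side");cv2.imwrite("pics/w6.png",cv2.resize(c["pixels"][60:320,150:450],(690,598),interpolation=cv2.INTER_CUBIC))
for q in("tumbler","amber_bottle","meter_case","pill_box","mug","cream_jar","nail_brush","cabinet"):print(q,[np.round(d["point"],3) for d in mark_of(c,q)[:1]])
E
```

```text
21.95 [-130.    86.   186.7] [ 0.04470391 -0.32825421 -0.47049001] 0.00040207743453782833
side emery [array([  39.4, -185.3,    9.7])]
side tray_lip [array([ 30.7, -73.2,  21.3])]
side 717 [[58.8, -276.9, 12.0], [90.1, -273.2, 12.0], [93.6, -157.9, 12.0], [126.3, -152.3, 12.0], [151.3, -172.9, 12.0], [166.2, -132.4, 12.0], [152.6, -107.1, 12.0], [102.8, -106.0, 12.0], [64.8, -84.9, 12.0], [73.1, -212.1, 12.0]]
wrist emery []
wrist tray_lip []
wrist 113 [[15.6, -151.7, 12.0], [69.0, -150.5, 12.0]]
tumbler []
amber_bottle []
meter_case []
pill_box [array([ 0.683, -0.269,  0.017])]
mug [array([ 0.618,  0.384, -0.001])]
cream_jar [array([0.736, 0.269, 0.002])]
nail_brush [array([ 0.488,  0.34 , -0.002])]
cabinet [array([ 0.593, -0.323, -0.001])]
```

View pics/w6.png

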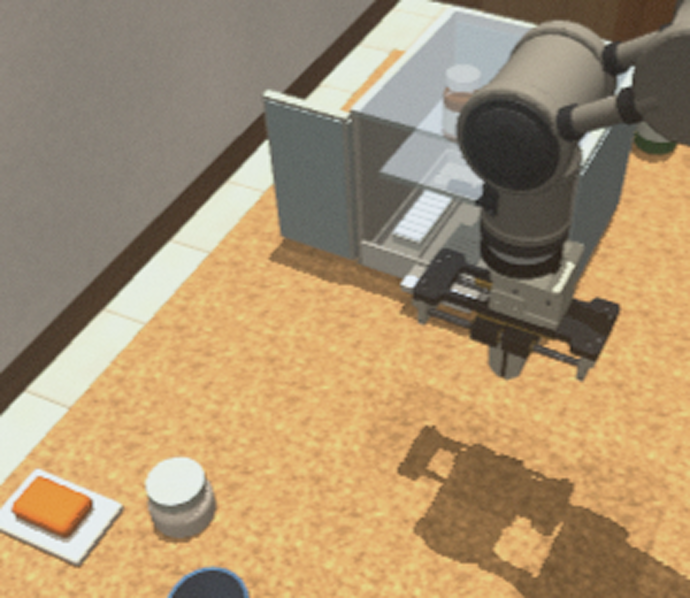

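The tray panel sits in the cabinet mouth at (400,262). The lip has travelled about 190 mm and stands about 55 mm out, and the arm is clear. The marks that could be seen are unchanged, and the pill box moved with the tray. I hand the job in.

```bash
python3 -c "
from cell import *
print(hand_in())"
```

```text
the job is handed in; nothing more can be done
None
```

The emery tool lies flat, ridged face up, on the raised floor, and the tray is fully home, pushed in slowly; I handed the job in at about 22 s without re-checking the things on the shelf and in the rear compartments, which the arm blocked from view at the end.

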